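Preset the miniature street lamp on the tabletop stage

ROBOT

A 6-joint arm with a two-finger parallel gripper is mounted at the origin on the work surface. World frame = base frame: x ahead of the robot, y to its left, z up, the work surface at z = 0. Lengths are in m, angles in rad, forces in N, time in s.
With the tool pointing down it reaches from about 0.325 to 0.925 m from the base axis. Payload 3.1 kg.
Tool frame: the origin (TCP) lies on the mounting face of the last link; the fingertips stand 173 mm ahead of it and the grasp point (between the pads) lies 155 mm ahead of it (tcp_to_grasp is the distance from the TCP to the grasp point, in m); z points along the fingers, y is the line along which they close (so a half turn about z gives the same grasp; the last joint's range is limited). The gripper opens to 85 mm and grips with 20 to 120 N. Pads are 22 mm wide; open, the fingers measure 114 mm over their backs; the gripper's body (76 mm by 85 mm) begins 54 mm behind the grasp point. The pads swing forward as they close: fully open they stand 13 mm farther back than shut.
Start: joints at [-1.322, 0.217, 1.613, -0, 1.311, -0.112], TCP at [0.221, -0.585, 0.405] pointing down, gripper open.
Joint ranges: [-2.75, 2.75], [-0.78, 2.1], [0.31, 2.55], [-1.13, 4.27], [0.13, 2.63], [-2.58, 2.58]. Speed limits (rad/s): [2.79, 2.79, 3.14, 3.14, 3.14, 3.14].

INTERFACE

Orientations are given as a rotation vector (axis times angle).
In Python, from workcell import * gives the robot as it stands. The module is installed in compiled form; this text tells all that it offers.
- The arm moves only by the tool arm_command, never from a script. Its argument "rows" is a list of rows, each a list of 6 numbers: the shift along the tool's x, y, z in mm, then the turn, a rotation vector about the tool's x, y, z in degrees. A call has 1 to 20 rows; each row is the pose to reach, as a shift and turn from the pose commanded when the call began, along the tool's axes at that moment; what a row does not reach only later rows make up. A row lasts 1/12 s, in which the tool goes at most 41.7 mm and 7.16 degrees, less where a joint would pass 70% of its speed; a pose out of reach is approached as far as the arm can. A call with a gripper value outside its range is refused whole. "jaw" is the opening, from 0 (shut) to 1 (fully open), set as the call begins (left out, the last holds). The fingers move at their own pace and stop on an object; "force" is the grip in N (left out, the last holds). Time passes only in rows, so rows that repeat a pose let the fingers close. It gives the time, the measured TCP pose, the force, the opening and the grip force at its end, in the units of the state.
- state(): the state, without advancing time (a new reading comes with each control period).
- get_image(name): name is "scene" or "side" or "wrist"; returns a dict with "pixels" (384x512x3 uint8, red, green, blue), "fx", "fy", "cx", "cy" (pixels), "extrinsics" (4x4, takes a point from camera to world coordinates). Camera axes: x right, y down, z forward; pixel columns grow to the right and rows downward; lengths in m; the calibration is good to about 2 mm. A picture is of the moment at which its call begins. There is no depth.
- close_job(): hands the job in; it is judged then, once.
The state is a dict: "time": time; "joint_positions": joint angles; "qd": joint speeds; "joint_efforts": joint torques, N m; "eef_pos": TCP position; "tool_rot": TCP orientation; "contact_force": force on the tool from outside, world axes, zero at the start; "wrist_torque": the same for the moment, N m; "gripper_width": opening from 0.0 (shut) to 1.0 (fully open); "grasp_force": force on a finger pad.
Only numpy, scipy, OpenCV 4.12 (cv2) and the standard library are available. Lean on these libraries where they do the work, as an engineer would, in place of code of your own. Each camera call takes 0.05 s, during which the arm holds its last target. There are 200 camera calls.

TASK

Preset the street lamp for the tabletop show: set the weighted steel stand upright and centred on the black taped cross, and push the post of the miniature street lamp (the prop with the square lantern) straight down into the stand's narrow tube until it is fully home at the bottom. The stand grips the post with springs, so it needs a firm push and will not drop in by itself. Leave the two wooden houses and the two wooden trees in the prop block where they are.

Things in the scene. Friction and masses are not known exactly. Their poses are not given: they have to be found in the camera images.
- stand: weighted steel rod stand, loose, about 0.4 kg: a round foot of diameter 60 and height 12 mm carrying an upright round tube of outer diameter 20 mm, top at 62 mm above the table. Origin: centre of the foot's underside; z up along the tube. It starts upright on the table and can be gripped by the tube from above.
- socket_mouth (a point): centre of the tube's open top, 62 mm above the stand's underside. The mouth is flared, 17 mm wide at the top and narrowing over 5 mm to the bore of 10.5 mm. In the bore, 24 mm below the mouth, two opposed spring tongues leave a gap of 6.4 mm and grip the post: it enters freely until its foot is about 18 mm above the bore's bottom, and from there down to the bottom it takes a steady push of 5 to 8 N.
- socket_floor (a point): centre of the bore's bottom, 14 mm above the stand's underside and 48 mm below the mouth; where the foot of the post comes to rest when it is fully home.
- lamp_post: miniature street lamp of dark steel, loose, about 70 g: a round post of diameter 8 mm and length 115 mm, tapering over its lowest 10 mm to 4.4 mm, with a square glazed lantern on top of it, 24 x 24 mm and 36 mm high, faces square to its x and y axes, capped by a small pointed roof of 17 mm. Origin: centre of the post's foot; z up along the post. It starts upright, its foot 14 mm above the table, loose in one of the three holes of the prop block.
- lantern (a point): centre of the lamp's lantern, 133 mm above the post's foot: the place to grip, across two opposite faces 24 mm apart.
- mark: the mark: a cross of black tape stuck flat on the white table, two arms 130 mm long and 12 mm wide. Origin: the centre of the cross, on the table; x and y along the arms.
- prop_block: fixed wooden block 60 (x) x 225 (y) x 50 (z) mm with three round holes of 9.6 mm, 36 mm deep, in its top at y = -75, 0 and +75 mm; a prop stands in each. Origin: centre of the underside.
- tree_round: bystander in the prop block: wooden tree with a ball crown of 36 mm, top 122 mm above the table. Origin: foot of its trunk.
- tree_fir: bystander in the prop block: wooden fir tree with a cone crown 38 mm wide, top 126 mm above the table. Origin: foot of its trunk.
- house_gable: bystander, loose: small wooden house with a ribbed gable roof, 60 (x) x 68 (y) x 75 (z) mm. Origin: centre of the underside.
- house_long: bystander, loose: wooden house with a low and a high gabled part, 58 (x) x 99 (y) x 76 (z) mm. Origin: on the underside, 46 mm from the end of the high part (its -y end).
Things that resemble listed ones, but are neither listed nor needed, are in the scene too. Several things have the shape of the stand; the one meant has the colours described above.

How it is judged:
By the outcome, as a careful person would: the job done as asked, in the order asked, and still so for the second after the job is handed in, with the robot touching nothing.
It also fails if it takes over 64 s, if anything falls off the work surface, if the arm or the gripper's body presses on something with over 40 N, if the wrist force passes 120 N, or if a joint passes its speed limit or range.

## Working session

There is one attempt and no reset: what is moved stays moved. The work goes in short steps, Python scripts to look and compute and a tool call to move; the robot and the scene stay as the last step left them, time stands still between calls to the robot, and variables do not carry over. Pictures are saved under pics/ and viewed, at most 10 in all, crops included, and the job is handed in when it is done.

Besides the shell and the picture viewer there is one more tool, called as name([rows], argument=value, ...), one row to a line, values as JSON. arm_command: Moves the arm, as the interface text tells. Its arguments: {"type":"object","properties":{"rows":{"type":"array","items":{"type":"array","items":{"type":"number"}}},"jaw":{"type":"number"},"force":{"type":"number"}},"required":["rows"]}

```bash
mkdir -p pics; cat > h.py <<'E'
from workcell import *
import numpy as np, cv2
from scipy.spatial.transform import Rotation as R
def ray(im,u,v):
    E=np.array(im["extrinsics"]);d=E[:3,:3]@np.array([(u-im["cx"])/im["fx"],(v-im["cy"])/im["fy"],1]);return E[:3,3],d
def onz(im,u,v,z):
    o,d=ray(im,u,v);return o+d*(z-o[2])/d[2]
def proj(im,p):
    E=np.array(im["extrinsics"]);c=E[:3,:3].T@(np.array(p)-E[:3,3]);return np.array([c[0]*im["fx"]/c[2]+im["cx"],c[1]*im["fy"]/c[2]+im["cy"]])
def bgr(im): return cv2.cvtColor(np.array(im["pixels"]),cv2.COLOR_RGB2BGR)
E
python3 - <<'E'
from h import *
import pickle
d={n:get_image(n) for n in("scene","side")}
pickle.dump(d,open("im0.pkl","wb"))
for n in d: cv2.imwrite(f"pics/{n}0.png",cv2.resize(bgr(d[n]),(800,600),interpolation=cv2.INTER_CUBIC)); print(n,np.round(d[n]["extrinsics"],3).tolist(),d[n]["fx"])
s=state();print(s["eef_pos"],R.from_rotvec(s["tool_rot"]).as_matrix().round(3).tolist(),s["time"])
E
```

```text
scene [[-0.263, 0.774, -0.575, 1.017], [0.965, 0.22, -0.145, 0.136], [0.014, -0.593, -0.805, 0.857], [0.0, 0.0, 0.0, 1.0]] 388.9402888008423
side [[-0.965, -0.145, 0.218, 0.225], [-0.261, 0.601, -0.756, 0.957], [-0.021, -0.786, -0.617, 0.875], [0.0, 0.0, 0.0, 1.0]] 434.7790539720735
[ 0.22055952 -0.58440576  0.40349708] [[0.936, 0.353, -0.001], [0.353, -0.936, 0.002], [0.0, -0.002, -1.0]] 0.1
```

View pics/scene0.png

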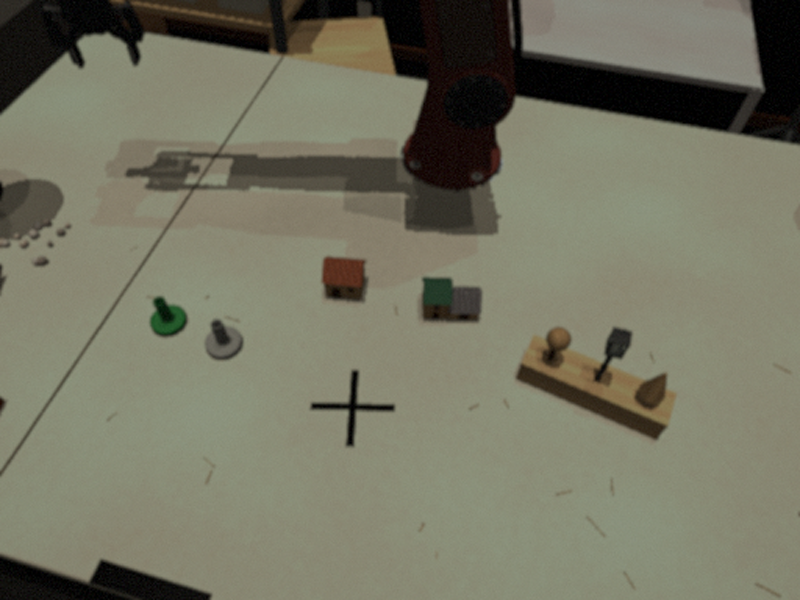

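View pics/side0.png

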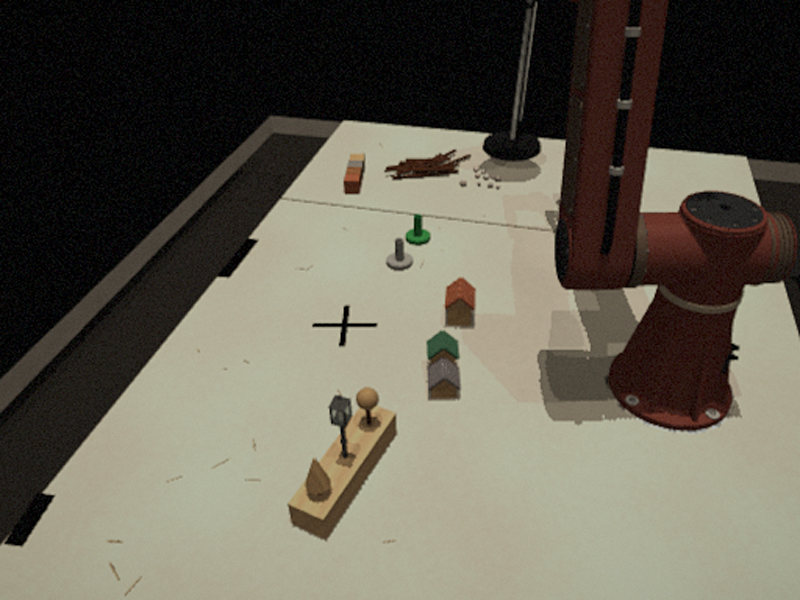

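The scene picture shows the stand-shaped candidates: grey steel at (222,340), with side view (399,255), and green at (168,318), with side view (418,230). I choose the grey one. The cross is at (352,407), the lamp's lantern at (618,343) and its foot at (602,377).

```bash
python3 - <<'E'
from h import *
import pickle
d=pickle.load(open("im0.pkl","rb"))
def blob(m,u,v,r):
    m=m.astype(np.uint8).copy();k=np.zeros_like(m);cv2.circle(k,(int(u),int(v)),r,1,-1);m&=k
    n,l,s,c=cv2.connectedComponentsWithStats(m);i=1+np.argmax(s[1:,4]);return l==i,s[i],c[i]
P={"scene":dict(cross=(225,260),stand=(143,219),lant=(396,219)),"side":dict(cross=(221,208),stand=(255,164),lant=(218,262))}
tops={}
for n in d:
    im=d[n];b=bgr(im).astype(int);g=b.max(2)
    m,s,c=blob(g<60,*P[n]["cross"],45)
    # arms: fit
    print(n,"cross",c,onz(im,*c,0).round(4),s)
    ys,xs=np.nonzero(m);pts=np.array([onz(im,x,y,0)[:2] for x,y in zip(xs,ys)]);q=pts-pts.mean(0)
    an=np.arctan2(q[:,1],q[:,0]);w=np.hypot(*q.T)**4
    print(" ang",np.degrees(np.angle((w*np.exp(4j*an)).sum())/4)," ext",np.hypot(*q.T).max())
    # stand: local bg differing
    u,v=P[n]["stand"];bg=np.median(b[v-30:v+30,u-30:u+30].reshape(-1,3),0)
    m,s,c=blob(np.abs(b-bg).sum(2)>75,u,v,22);print(" stand",s,c,bg)
    ys,xs=np.nonzero(m);t=[xs[ys<=ys.min()+1].mean(),ys.min()];print(" top",t,onz(im,*t,.062).round(4))
    m,s,c=blob(g<75,*P[n]["lant"],16);print(" lant",s,c,onz(im,*c,.147).round(4));tops[n]=c
o1,d1=ray(d["scene"],*tops["scene"]);o2,d2=ray(d["side"],*tops["side"])
t=np.linalg.lstsq(np.c_[d1,-d2],o2-o1,rcond=None)[0];print("lamp",o1+d1*t[0],o2+d2*t[1])
a=bgr(d["scene"])[170:290,80:240];cv2.imwrite("pics/crop.png",cv2.resize(a,(800,600),interpolation=cv2.INTER_CUBIC))
E
```

```text
scene cross [225.0308642  260.63580247] [ 0.6203 -0.0259  0.    ] [200 238  52  47 324]
 ang 13.803310522242683  ext 0.06287343453751482
 stand [131 204  25  27 468] [142.63247863 218.41025641] [120. 142. 139.]
 top [np.float64(138.5), np.int64(204)] [ 0.5598 -0.2664  0.062 ]
 lant [387 210  17  23 247] [394.61538462 220.00404858] [0.4969 0.3262 0.147 ]
side cross [220.10344828 207.7862069 ] [ 0.6169 -0.0225  0.    ] [200 196  41  25 145]
 ang 13.856182066149483  ext 0.06333297669303965
 stand [247 145  28  29 366] [259.32786885 159.71311475] [156. 179. 180.]
 top [np.float64(265.5), np.int64(145)] [ 0.543  -0.3197  0.062 ]
 lant [211 254  14  25 184] [217.40217391 263.625     ] [0.4943 0.3303 0.147 ]
lamp [0.49481978 0.32695793 0.14421698] [0.49547201 0.32759456 0.14391008]
```

View pics/crop.png

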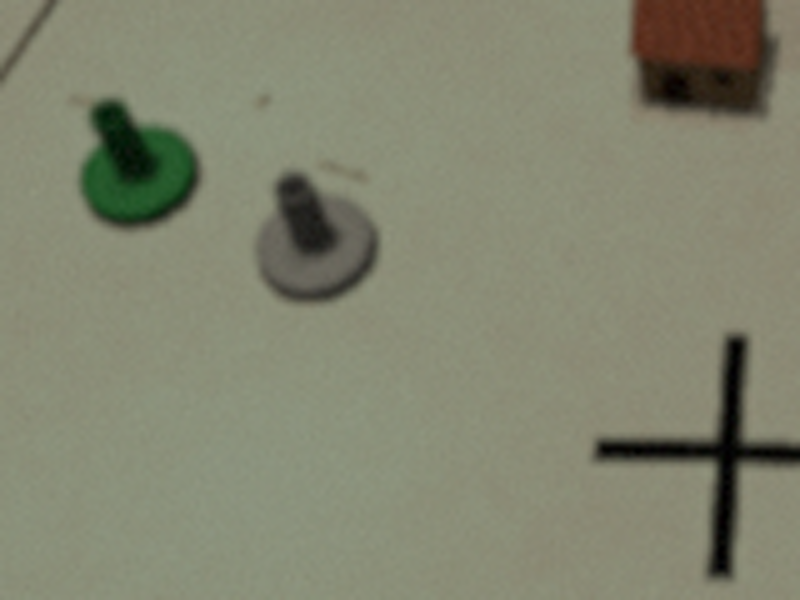

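The crop confirms a grey steel stand: tube top at crop (292,182) and foot at (318,248), separate from the green one. The stand is at about (0.563,-0.266), so I'm moving above it.

arm_command([
  [433, -177, 100, 0, 0, 0],
  [433, -177, 100, 0, 0, 0],
  [433, -177, 100, 0, 0, 0],
  [433, -177, 100, 0, 0, 0],
  [433, -177, 100, 0, 0, 0],
  [433, -177, 100, 0, 0, 0],
  [433, -177, 100, 0, 0, 0],
  [433, -177, 100, 0, 0, 0],
  [433, -177, 100, 0, 0, 0],
  [433, -177, 100, 0, 0, 0],
  [433, -177, 100, 0, 0, 0],
  [433, -177, 100, 0, 0, 0],
  [433, -177, 100, 0, 0, 0],
  [433, -177, 100, 0, 0, 0],
  [433, -177, 100, 0, 0, 0],
  [433, -177, 100, 0, 0, 0],
], jaw=1)

```text
time: 1.43
eef_pos: [0.5626, -0.2673, 0.3049]
tool_rot: [3.091, 0.561, -0.0]
contact_force: [-0.7, -0.5, 0.6]
gripper_width: 0.998
grasp_force: 0.0
```

```bash
python3 - <<'E'
from h import *
import pickle
im=get_image("wrist");pickle.dump(im,open("w1.pkl","wb"));cv2.imwrite("pics/w1.png",bgr(im))
s=state();print(s["eef_pos"],R.from_rotvec(s["tool_rot"]).as_matrix().round(4).tolist(),s["time"],s["qd"])
print(np.round(im["extrinsics"],3).tolist(),im["fx"])
for z in(0,.012,.062): print(z,proj(im,[.563,-.266,z]))
E
```

```text
[ 0.56252651 -0.26746551  0.30500156] [[0.9362, 0.3514, 0.0001], [0.3514, -0.9362, -0.0004], [-0.0001, 0.0004, -1.0]] 1.4833 [-0.00225898 -0.00408201 -0.00149336  0.00170586  0.00087265  0.00081928]
[[0.351, -0.9, -0.259, 0.628], [-0.936, -0.337, -0.097, -0.243], [0.0, 0.276, -0.961, 0.274], [0.0, 0.0, 0.0, 1.0]] 272.9288076169109
0 [255.2782944  186.14670825]
0.012 [255.22111987 189.10687687]
0.062 [254.9190651  204.74553783]
```

View pics/w1.png

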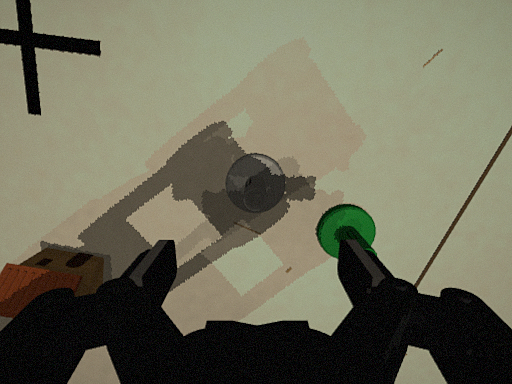

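The wrist view shows the grey foot at (256,183) with radius about 30 px, the green stand at (346,230), and the cross at (29,40).

```bash
cat > wm.py <<'E'
from h import *
def cross(im,box=None):
    b=bgr(im).max(2);return b
E
python3 - <<'E'
from h import *
import pickle
im=pickle.load(open("w1.pkl","rb"));b=bgr(im)
s=state();T=np.array(s["eef_pos"]);M=R.from_rotvec(s["tool_rot"]).as_matrix()
g=cv2.GaussianBlur(cv2.cvtColor(b,cv2.COLOR_BGR2GRAY),(0,0),1.2)
c=cv2.HoughCircles(g,cv2.HOUGH_GRADIENT,1,40,param1=60,param2=12,minRadius=25,maxRadius=36)[0]
print("circles",c[:5])
for q in c[:3]:
    if abs(q[0]-256)<15 and abs(q[1]-183)<15:
        p=onz(im,q[0],q[1],.010);print("stand",p,"tool",(M.T@(p-T)*1000).round(1), "Rmm",q[2]/im["fx"]*275)
m=(b.astype(int)[:,:,1]-b.astype(int)[:,:,2]>25).astype(np.uint8)
x,y,w,h=cv2.boundingRect(m[195:262]);
p=onz(im,346,231,.01);print("green",p,(M.T@(p-T)*1000).round(1))
# cross: arm edges lines
k=(b.max(2)<40).astype(np.uint8);n,l,st,ce=cv2.connectedComponentsWithStats(k[:130,:110]);i=1+np.argmax(st[1:,4]);ys,xs=np.nonzero(l==i)
v=(xs>45);fh=np.polyfit(xs[v],ys[v],1);v=(ys>62);fv=np.polyfit(ys[v],xs[v],1)
A=np.linalg.solve([[-fh[0],1],[1,-fv[0]]],[fh[1],fv[1]]);print("cross px",A,onz(im,*A,0))
E
```

```text
circles [[345.5 231.5  28.6]
 [255.5 182.5  30.7]
 [403.5 245.5  34.3]
 [162.5 209.5  34.3]
 [457.5 325.5  35.4]]
stand [ 0.56894586 -0.26406486  0.01      ] tool [  7.2  -1.1 295. ] Rmm 30.932978
green [ 0.55341076 -0.37077392  0.01      ] [-44.8  93.4 295. ]
cross px [26.15991224 38.6478915 ] [ 0.61848149 -0.02634901  0.        ]
```

arm_command([
  [7, -1, 40, 0, 0, 0],
  [7, -1, 75, 0, 0, 0],
  [7, -1, 108, 0, 0, 0],
  [7, -1, 108, 0, 0, 0],
  [7, -1, 108, 0, 0, 0],
  [7, -1, 108, 0, 0, 0],
], jaw=1)

```text
time: 1.98
eef_pos: [0.5699, -0.2641, 0.1986]
tool_rot: [3.089, 0.561, 0.003]
contact_force: [-0.0, -0.8, 0.3]
gripper_width: 1.005
grasp_force: 0.0
```

arm_command([
  [0, 0, 0, 0, 0, 0],
  [0, 0, 0, 0, 0, 0],
  [0, 0, 0, 0, 0, 0],
  [0, 0, 0, 0, 0, 0],
  [0, 0, 0, 0, 0, 0],
  [0, 0, 0, 0, 0, 0],
  [0, 0, 0, 0, 0, 0],
  [0, 0, 0, 0, 0, 0],
  [0, 0, 0, 0, 0, 0],
  [0, 0, 0, 0, 0, 0],
], jaw=0.05, force=40)

```text
time: 2.82
eef_pos: [0.5698, -0.2629, 0.1976]
tool_rot: [3.09, 0.564, 0.001]
contact_force: [-1.6, 1.0, 4.4]
gripper_width: 0.224
grasp_force: 39.6
```

arm_command([
  [0, 0, -20, 0, 0, 0],
  [0, 0, -50, 0, 0, 0],
  [0, 0, -85, 0, 0, 0],
  [15, -40, -85, 0, 0, 0],
  [30, -75, -85, 0, 0, 0],
  [40, -110, -85, 0, 0, 0],
  [50, -145, -85, 0, 0, 0],
  [60, -180, -85, 0, 0, 0],
  [60, -205, -85, 0, 0, 0],
  [60, -205, -85, 0, 0, 0],
  [60, -205, -85, 0, 0, 0],
  [60, -205, -85, 0, 0, 0],
  [60, -205, -85, 0, 0, 0],
])

```text
time: 3.9
eef_pos: [0.5532, -0.0507, 0.281]
tool_rot: [3.091, 0.562, -0.001]
contact_force: [-0.0, -0.9, -5.0]
gripper_width: 0.225
grasp_force: 40.5
```

```bash
python3 - <<'E'
from h import *
import pickle
im=get_image("wrist");pickle.dump(im,open("w2.pkl","wb"));cv2.imwrite("pics/w2.png",bgr(im))
s=state();T=np.array(s["eef_pos"]);print(T,s["gripper_width"],s["time"]);print(proj(im,[.6185,-.0255,0]))
print(proj(im,T-[0,0,.197]))
E
```

```text
[ 0.55337762 -0.05094627  0.281223  ] 0.22684616662069695 3.95
[255.64454318 116.33845536]
[256.68205935 227.62557303]
```

View pics/w2.png

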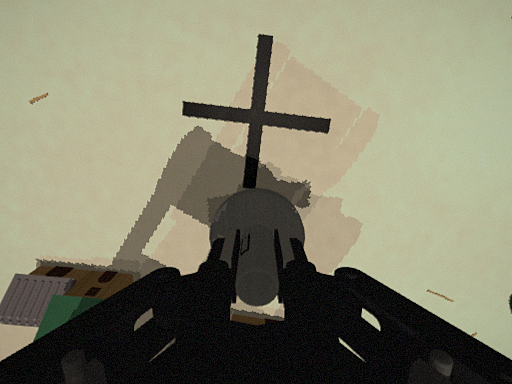

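The wrist view shows the cross centred near (257,117), with the held foot spanning columns 209–304 and its front edge at row 189.

```bash
python3 - <<'E'
from h import *
import pickle
im=pickle.load(open("w2.pkl","rb"));b=bgr(im)
s=state();T=np.array(s["eef_pos"]);M=R.from_rotvec(s["tool_rot"]).as_matrix()
k=b.max(2)<45
def fit(x0,x1,y0,y1,vert):
    ys,xs=np.nonzero(k[y0:y1,x0:x1]);xs=xs+x0;ys=ys+y0
    return np.polyfit(ys,xs,1) if vert else np.polyfit(xs,ys,1)
fv=fit(245,285,34,98,1);sel=np.zeros_like(k);sel[95:138,180:235]=1;sel[95:138,280:335]=1
ys,xs=np.nonzero(k&sel);fh=np.polyfit(xs,ys,1)
A=np.linalg.solve([[-fh[0],1],[1,-fv[0]]],[fh[1],fv[1]]);c=onz(im,*A,0)
e1,e2=onz(im,183,108,0),onz(im,330,125,0);print("cross",A,c,np.hypot(*(e1-e2)[:2]),(M.T@(c-T)*1000).round(1))
zu=T[2]-.1976
th=np.linspace(0,2*np.pi,72);q=np.array([proj(im,[T[0]+.03*np.cos(t),T[1]+.03*np.sin(t),zu]) for t in th])
print("foot pred px x",q[:,0].min(),q[:,0].max(),"top",q[:,1].min())
E
```

```text
cross [256.77284108 116.7504585 ] [ 6.18522972e-01 -2.65507227e-02  2.77555756e-17] 0.13001948041459568 [6.970e+01 1.000e-01 2.812e+02]
foot pred px x 210.87002595103291 302.5033084702779 top 182.69973063674894
```

```bash
python3 - <<'E'
from h import *
import pickle
im=pickle.load(open("w2.pkl","rb"));b=bgr(im)
s=state();T=np.array(s["eef_pos"]);M=R.from_rotvec(s["tool_rot"]).as_matrix()
for dx in(0,-.004,-.008):
    c=T+M@[dx,0,.1976]; 
    th=np.linspace(0,2*np.pi,72);r=lambda z,rr:np.array([proj(im,c+[rr*np.cos(t),rr*np.sin(t),z]) for t in th])
    for n,q in(("under",r(0,.03)),("upper",r(.012,.03)),("mouth",r(.062,.01))): print(dx,n,q.min(0).round(1),q.max(0).round(1))
a=b[170:320,190:320];cv2.imwrite("pics/c2.png",cv2.resize(np.clip(a.astype(float)*2.2,0,255).astype(np.uint8),(520,600),interpolation=cv2.INTER_CUBIC))
E
```

```text
0 under [210.9 182.8] [302.5 268. ]
0 upper [207.7 187.6] [305.7 277.9]
0 mouth [233.8 262.3] [279.6 302.2]
-0.004 under [211.2 189. ] [302.2 273.1]
-0.004 upper [208.  194.2] [305.4 283.3]
-0.004 mouth [234.  270.6] [279.3 309.8]
-0.008 under [211.4 195.1] [301.9 278.2]
-0.008 upper [208.4 200.8] [305.  288.7]
-0.008 mouth [234.2 278.7] [279.1 317.2]
```

View pics/c2.png

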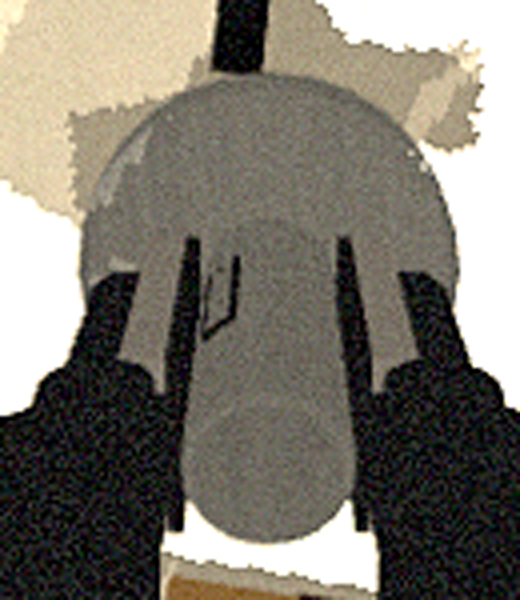

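The close crop puts the foot's front edge at row 188 and the mouth at rows 269–305, so the stand sits about 3 mm back along tool x in the grip. I'm placing it with that offset.

arm_command([
  [30, 0, 0, 0, 0, 0],
  [60, 0, 0, 0, 0, 0],
  [73, 0, 0, 0, 0, 0],
  [73, 0, 30, 0, 0, 0],
  [73, 0, 60, 0, 0, 0],
  [73, 0, 76, 0, 0, 0],
  [73, 0, 80, 0, 0, 0],
  [73, 0, 83, 0, 0, 0],
  [73, 0, 84, 0, 0, 0],
  [73, 0, 84, 0, 0, 0],
  [73, 0, 84, 0, 0, 0],
  [73, 0, 84, 0, 0, 0],
  [73, 0, 84, 0, 0, 0],
])

```text
time: 5.03
eef_pos: [0.622, -0.0242, 0.1988]
tool_rot: [3.09, 0.564, 0.003]
contact_force: [-0.2, -0.1, -5.1]
gripper_width: 0.224
grasp_force: 40.6
```

arm_command([
  [-1, 1, 0, 0, 0, 0],
  [-1, 1, 0, 0, 0, 0],
  [-1, 1, 1, 0, 0, 0],
  [-1, 1, 2, 0, 0, 0],
  [-1, 1, 2, 0, 0, 0],
  [-1, 1, 2, 0, 0, 0],
])

```text
time: 5.53
eef_pos: [0.6213, -0.0255, 0.1976]
tool_rot: [3.09, 0.564, -0.001]
contact_force: [-4.7, -0.2, 6.2]
gripper_width: 0.226
grasp_force: 41.6
```

Table contact is reached, so I'm opening and rising straight up.

arm_command([
  [0, 0, 0, 0, 0, 0],
  [0, 0, 0, 0, 0, 0],
  [0, 0, 0, 0, 0, 0],
  [0, 0, 0, 0, 0, 0],
  [0, 0, 0, 0, 0, 0],
  [0, 0, 0, 0, 0, 0],
  [0, 0, -30, 0, 0, 0],
  [0, 0, -70, 0, 0, 0],
  [-20, 0, -110, 0, 0, 0],
  [-30, 0, -150, 0, 0, 0],
  [-30, 0, -150, 0, 0, 0],
  [-30, 0, -150, 0, 0, 0],
], jaw=1)

```text
time: 6.53
eef_pos: [0.594, -0.0365, 0.3503]
tool_rot: [3.088, 0.562, 0.013]
contact_force: [0.2, 0.0, -1.0]
gripper_width: 1.0
grasp_force: 0.0
```

```bash
python3 - <<'E'
from h import *
import pickle
im=get_image("wrist");pickle.dump(im,open("w3.pkl","wb"));b=bgr(im);cv2.imwrite("pics/w3.png",b)
s=state();T=np.array(s["eef_pos"]);M=R.from_rotvec(s["tool_rot"]).as_matrix();print(T,s["time"])
g=cv2.GaussianBlur(cv2.cvtColor(b,cv2.COLOR_BGR2GRAY),(0,0),1.2)
C=proj(im,[.6185,-.0266,0]);print("cross pred",C,"mouth pred",proj(im,[.6185,-.0266,.062]))
c=cv2.HoughCircles(g,cv2.HOUGH_GRADIENT,1,15,param1=60,param2=10,minRadius=17,maxRadius=32)
for q in c[0][:6]: print(q,onz(im,q[0],q[1],.010))
E
```

```text
[ 0.59321927 -0.03614031  0.3473489 ] 6.5833
cross pred [254.57419402 157.7830276 ] mouth pred [254.38038489 166.67877984]
[255.5 158.5  26.8] [ 0.6193971  -0.02741833  0.01      ]
[479.5 299.5  25. ] [ 0.54871759 -0.37061117  0.01      ]
[153.5 270.5  22.3] [0.44011636 0.04409015 0.01      ]
[190.5 239.5  31.4] [0.49774314 0.01250649 0.01      ]
[368.5 267.5  31.4] [ 0.53985936 -0.21100619  0.01      ]
[234.5 117.5  29.2] [0.65324788 0.009729   0.01      ]
```

View pics/w3.png

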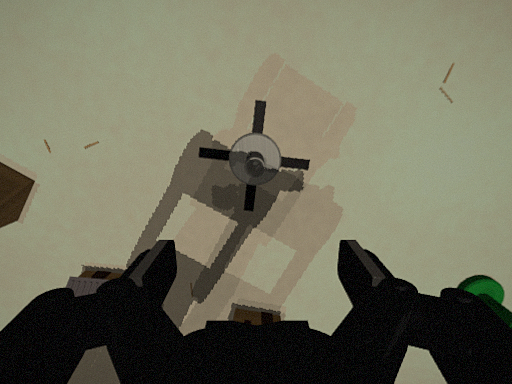

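The stand is centred: foot circle at (255.5,158.5), cross arms crossing at about (255,158.5). Next is the lamp.

arm_command([
  [0, 0, -40, 0, 0, 0],
  [3, -15, -72, 0, 0, 0],
  [35, -374, -72, 0, 0, 0],
  [35, -374, -72, 0, 0, 0],
  [35, -374, -72, 0, 0, 0],
  [35, -374, -72, 0, 0, 0],
  [35, -374, -72, 0, 0, 0],
  [35, -374, -72, 0, 0, 0],
  [35, -374, -72, 0, 0, 0],
  [35, -374, -72, 0, 0, 0],
  [35, -374, -72, 0, 0, 0],
  [35, -374, -72, 0, 0, 0],
  [35, -374, -72, 0, 0, 0],
  [35, -374, -72, 0, 0, 0],
  [35, -374, -72, 0, 0, 0],
  [35, -374, -72, 0, 0, 0],
])

```text
time: 7.92
eef_pos: [0.4942, 0.325, 0.4169]
tool_rot: [3.09, 0.561, -0.002]
contact_force: [0.8, -0.3, 0.8]
gripper_width: 1.003
grasp_force: 0.0
```

```bash
python3 - <<'E'
from h import *
import pickle
im=get_image("wrist");pickle.dump(im,open("w4.pkl","wb"));b=bgr(im);cv2.imwrite("pics/w4.png",b)
s=state();T=np.array(s["eef_pos"]);M=R.from_rotvec(s["tool_rot"]).as_matrix();print(T,s["time"],M.round(4).tolist())
print("lantern pred",proj(im,[.495,.327,.165]),"tip",proj(im,[.495,.327,.182]))
E
```

```text
[0.49418993 0.32498891 0.41728532] 7.9667 [[0.9363, 0.3511, -0.0006], [0.3511, -0.9363, -0.0005], [-0.0007, 0.0003, -1.0]]
lantern pred [254.29473912 200.45369559] tip [254.12092924 206.84810876]
```

View pics/w4.png

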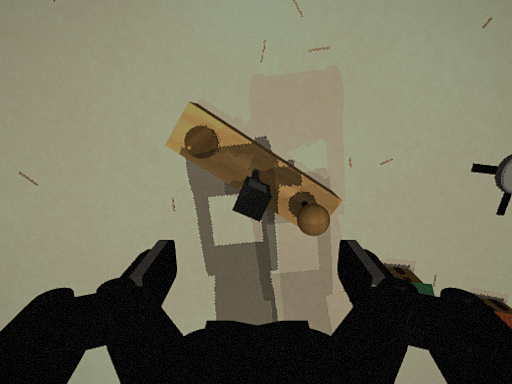

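The lantern is near (252,198), turned roughly 25–30° in the image, with the block edge running from (193,102) to (340,200).

```bash
python3 - <<'E'
from h import *
import pickle
im=pickle.load(open("w4.pkl","rb"));b=bgr(im);g=b.max(2)
s=state();T=np.array(s["eef_pos"]);M=R.from_rotvec(s["tool_rot"]).as_matrix()
k=(g[150:235,215:290]<50).astype(np.uint8);k=cv2.morphologyEx(k,cv2.MORPH_OPEN,np.ones((5,5),np.uint8))
n,l,st,ce=cv2.connectedComponentsWithStats(k);i=l[198-150,252-215];c,_=cv2.findContours((l==i).astype(np.uint8),0,1);c=max(c,key=cv2.contourArea)+[215,150]
r=cv2.minAreaRect(c);bx=cv2.boxPoints(r);P=np.array([onz(im,*p,.165) for p in bx]);print(r,"\n",(P[:,:2]*1000).round(1))
ap=cv2.approxPolyDP(c,3,True)[:,0];print(ap.tolist())
for j in range(4): d=(M.T@(P[(j+1)%4]-P[j]))[:2];print(np.hypot(*d)*1000,np.degrees(np.arctan2(d[1],d[0])))
a,e=onz(im,193,102,.05),onz(im,340,200,.05);d=M.T@(e-a);print("block edge tool ang",np.degrees(np.arctan2(d[1],d[0])),np.hypot(d[0],d[1]))
crop=b[150:235,200:300];cv2.imwrite("pics/c4.png",cv2.resize(np.clip(crop.astype(float)*3,0,255).astype(np.uint8),(700,595),interpolation=cv2.INTER_CUBIC))
E
```

```text
((255.02061462402344, 194.45361328125), (31.069591522216797, 45.28443908691406), 23.96249008178711) 
 [[481.2 342.5]
 [520.2 340.1]
 [518.6 314.4]
 [478.9 315.7]]
[[253, 171], [244, 181], [235, 210], [260, 219], [270, 191], [264, 191], [258, 171]]
39.11025806087561 24.08346217155032
25.711483296801994 114.29847477231105
39.67004849581814 -157.58570237662943
26.8744316678258 -64.55312586507496
block edge tool ang 123.39852670862446 0.21718292404016393
```

View pics/c4.png

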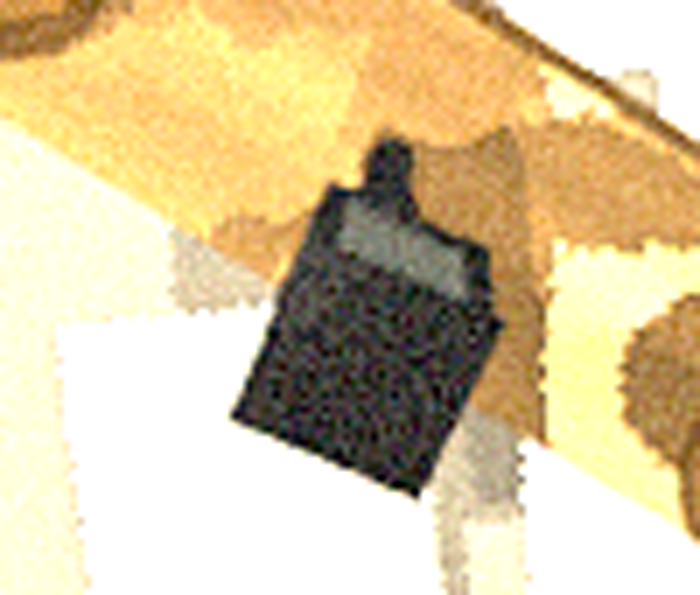

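```bash
python3 - <<'E'
from h import *
import pickle
im=pickle.load(open("w4.pkl","rb"))
s=state();T=np.array(s["eef_pos"]);M=R.from_rotvec(s["tool_rot"]).as_matrix();print(s["joint_positions"].round(3))
Q=np.array([M.T@(onz(im,*p,.165)-T) for p in[(233.1,209.7),(259.7,221),(272.1,196)]])*1000
print(Q.round(1),"c",(Q[0]+Q[2])/2)
for d in(Q[1]-Q[0],Q[2]-Q[1]):print(np.hypot(*d[:2]),np.degrees(np.arctan2(d[1],d[0])))
# post at block top: px (255.5,172)
print("post",M.T@(onz(im,255.3,173,.06)-T)*1000)
E
```

```text
[ 0.463  0.136  1.682 -0.     1.324  1.675]
[[ -6.6 -19.8 252.3]
 [-17.    3.  252.3]
 [  5.6  13.3 252.3]] c [ -0.52368128  -3.23161445 252.28489505]
24.993923969419587 114.45225062392944
24.795973033826275 24.75951263646377
post [  4.08664956  -1.31359686 357.28212217]
```

arm_command([
  [0, -3, 0, 0, 0, 7],
  [0, -3, 0, 0, 0, 14],
  [0, -3, 0, 0, 0, 20],
  [0, -3, 0, 0, 0, 24.6],
  [0, -3, 0, 0, 0, 24.6],
  [0, -3, 35, 0, 0, 24.6],
  [0, -3, 70, 0, 0, 24.6],
  [0, -3, 100, 0, 0, 24.6],
  [0, -3, 115, 0, 0, 24.6],
  [0, -3, 115, 0, 0, 24.6],
  [0, -3, 115, 0, 0, 24.6],
  [0, -3, 115, 0, 0, 24.6],
])

```text
time: 8.97
eef_pos: [0.4935, 0.3291, 0.3045]
tool_rot: [-3.138, 0.107, -0.004]
contact_force: [-0.0, 0.5, 0.3]
gripper_width: 1.0
grasp_force: 0.0
```

arm_command([
  [0, 0, 0, 0, 0, 0],
  [0, 0, 0, 0, 0, 0],
  [0, 0, 0, 0, 0, 0],
  [0, 0, 0, 0, 0, 0],
  [0, 0, 0, 0, 0, 0],
  [0, 0, 0, 0, 0, 0],
  [0, 0, 0, 0, 0, 0],
  [0, 0, 0, 0, 0, 0],
  [0, 0, 0, 0, 0, 0],
  [0, 0, 0, 0, 0, 0],
], jaw=0.1, force=60)

```text
time: 9.8
eef_pos: [0.4928, 0.329, 0.3033]
tool_rot: [3.139, -0.107, 0.001]
contact_force: [0.3, -2.8, 5.9]
gripper_width: 0.275
grasp_force: 60.0
```

arm_command([
  [0, 0, -20, 0, 0, 0],
  [0, 0, -50, 0, 0, 0],
  [0, 0, -80, 0, 0, 0],
  [0, 0, -100, 0, 0, 0],
  [15, 30, -100, 0, 0, 0],
  [30, 65, -100, 0, 0, 0],
  [45, 100, -100, 0, 0, 0],
  [60, 135, -100, 0, 0, 0],
  [75, 170, -100, 0, 0, 0],
  [90, 205, -100, 0, 0, 0],
  [105, 240, -100, 0, 0, 0],
  [120, 275, -100, 0, 0, 0],
  [135, 310, -100, 0, 0, 0],
  [145, 335, -100, 0, 0, 0],
  [150, 347, -100, 0, 0, 0],
  [150, 347, -90, 0, 0, 0],
  [150, 347, -75, 0, 0, 0],
  [150, 347, -75, 0, 0, 0],
  [150, 347, -75, 0, 0, 0],
  [150, 347, -75, 0, 0, 0],
])

```text
time: 11.47
eef_pos: [0.6181, -0.0259, 0.3773]
tool_rot: [-3.139, 0.105, 0.002]
contact_force: [0.3, 0.3, 0.1]
gripper_width: 0.278
grasp_force: 59.5
```

```bash
python3 - <<'E'
from h import *
import pickle
d={n:get_image(n) for n in("wrist","scene","side")};pickle.dump(d,open("w5.pkl","wb"))
s=state();T=np.array(s["eef_pos"]);M=R.from_rotvec(s["tool_rot"]).as_matrix();print(T,s["time"],M.round(4).tolist(),s["gripper_width"])
foot=T+M@[0,0,.155+.133+.0015];print(foot)
tiles=[]
for n in d:
    a=proj(d[n],foot);m=proj(d[n],[.619,-.0267,.062]);print(n,a,m)
    u,v=(int(x) for x in m);h=30 if n!="wrist" else 55
    u=min(max(u,h),511-h);v=min(max(v,h),383-h);print(u-h,v-h)
    c=np.clip(bgr(d[n])[v-h:v+h,u-h:u+h].astype(float)*(1.5 if n!="wrist" else 2),0,255).astype(np.uint8);tiles.append(cv2.resize(c,(266,266) if n!="wrist" else (266,266),interpolation=cv2.INTER_CUBIC))
cv2.imwrite("pics/c5.png",np.hstack(tiles))
E
```

```text
[ 0.61862269 -0.02650197  0.37866147] 11.6167 [[0.9977, -0.0673, 0.0016], [-0.0673, -0.9977, 0.0], [0.0016, -0.0001, -1.0]] 0.27273981979092227
[ 0.61908746 -0.02649157  0.08916184]
wrist [257.15447034 190.18639997] [257.32685159 183.67094254]
202 128
scene [223.31811984 242.12320612] [223.76769438 247.86636599]
193 217
side [217.80967711 184.24532746] [218.49423628 191.30768839]
188 161
```

View pics/c5.png

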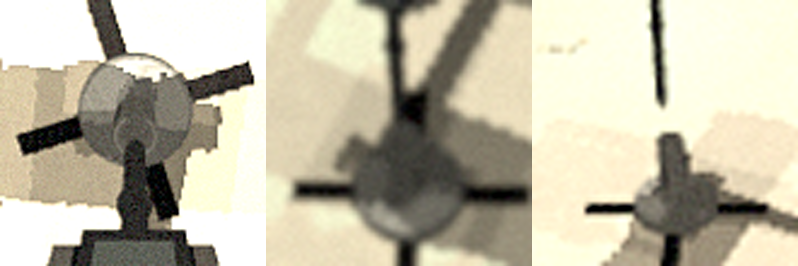

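The three tiles show the foot hanging right over the mouth. In the wrist view the foot is at about (257,186) and the mouth at about (257,181); in the side view they are (217.6,184.7) and (219,192). I'm checking the post tilt numerically.

```bash
python3 - <<'E'
from h import *
import pickle
d=pickle.load(open("w5.pkl","rb"));s=state();T=np.array(s["eef_pos"]);M=R.from_rotvec(s["tool_rot"]).as_matrix()
for n,r in(("side",(150,183)),("scene",(222,236))):
    im=d[n];g=255-bgr(im).max(2).astype(float)
    for v in range(r[0],r[1],4):
        pr=[proj(im,T+M@[0,0,z]) for z in np.linspace(.18,.2895,60)];p=min(pr,key=lambda q:abs(q[1]-v))
        u0=int(round(p[0]));w=g[v,u0-7:u0+8];w=np.clip(w-np.median(w)-35,0,None)
        if w.sum(): print(n,v,p.round(1),round((w*np.arange(u0-7,u0+8)).sum()/w.sum(),2))
E
```

```text
side 150 [215.1 153.7] 212.67
side 154 [215.2 154.2] 212.3
side 158 [215.5 158. ] 215.05
side 162 [215.8 161.8] 215.26
side 166 [216.2 166. ] 215.65
side 170 [216.6 170.1] 215.8
side 174 [216.9 174.2] 216.0
side 178 [217.2 177.8] 216.38
side 182 [217.6 181.8] 216.6
scene 222 [221.5 221.8] 221.42
scene 226 [221.9 226. ] 221.57
scene 230 [222.2 230.1] 221.72
scene 234 [222.6 234.1] 223.39
```

arm_command([
  [-1.5, 0, 0, 0, 0, 0],
  [-1.5, 0, 10, 0, 0, 0],
  [-1.5, 0, 20, 0, 0, 0],
  [-1.5, 0, 25, 0, 0, 0],
  [-1.5, 0, 30, 0, 0, 0],
  [-1.5, 0, 35, 0, 0, 0],
  [-1.5, 0, 40, 0, 0, 0],
  [-1.5, 0, 45, 0, 0, 0],
  [-1.5, 0, 45, 0, 0, 0],
  [-1.5, 0, 45, 0, 0, 0],
  [-1.5, 0, 45, 0, 0, 0],
])

```text
time: 12.53
eef_pos: [0.6167, -0.0271, 0.3323]
tool_rot: [-3.139, 0.108, 0.002]
contact_force: [-1.1, 1.3, -1.3]
gripper_width: 0.272
grasp_force: 59.5
```

arm_command([
  [0, 0, 4, 0, 0, 0],
  [0, 0, 8, 0, 0, 0],
  [0, 0, 12, 0, 0, 0],
  [0, 0, 15, 0, 0, 0],
  [0, 0, 18, 0, 0, 0],
  [0, 0, 20, 0, 0, 0],
  [0, 0, 22, 0, 0, 0],
  [0, 0, 22, 0, 0, 0],
  [0, 0, 22, 0, 0, 0],
])

```text
time: 13.28
eef_pos: [0.6169, -0.0271, 0.3102]
tool_rot: [-3.139, 0.108, -0.0]
contact_force: [-2.0, 3.2, -0.5]
gripper_width: 0.27
grasp_force: 59.7
```

arm_command([
  [0, 0, 2, 0, 0, 0],
  [0, 0, 4, 0, 0, 0],
  [0, 0, 5, 0, 0, 0],
  [0, 0, 6, 0, 0, 0],
])

```text
time: 13.62
eef_pos: [0.6171, -0.0272, 0.3052]
tool_rot: [-3.139, 0.108, -0.001]
contact_force: [-2.3, 2.9, 3.6]
gripper_width: 0.273
grasp_force: 60.3
```

arm_command([
  [0, 0, 1, 0, 0, 0],
  [0, 0, 2, 0, 0, 0],
  [0, 0, 3, 0, 0, 0],
  [0, 0, 3, 0, 0, 0],
])

```text
time: 13.95
eef_pos: [0.6173, -0.0272, 0.3032]
tool_rot: [-3.139, 0.108, -0.001]
contact_force: [-4.3, 4.1, 9.0]
gripper_width: 0.268
grasp_force: 61.2
```

arm_command([
  [0, 0, 1, 0, 0, 0],
  [0, 0, 2, 0, 0, 0],
  [0, 0, 2, 0, 0, 0],
  [0, 0, 2, 0, 0, 0],
])

```text
time: 14.28
eef_pos: [0.6179, -0.0274, 0.303]
tool_rot: [3.139, -0.107, 0.005]
contact_force: [-5.4, 2.7, 14.9]
gripper_width: 0.274
grasp_force: 61.7
```

arm_command([
  [0, 0, 1, 0, 0, 0],
  [0, 0, 2, 0, 0, 0],
  [0, 0, 2, 0, 0, 0],
  [0, 0, 2, 0, 0, 0],
])

```text
time: 14.62
eef_pos: [0.6185, -0.0275, 0.3027]
tool_rot: [3.139, -0.107, 0.008]
contact_force: [-6.7, 3.1, 19.1]
gripper_width: 0.271
grasp_force: 62.7
```

The post is stalled hard at the height that means fully home. I'm unloading, opening and rising.

arm_command([
  [0, 0, -2, 0, 0, 0],
  [0, 0, -4, 0, 0, 0],
  [0, 0, -5, 0, 0, 0],
  [0, 0, -5, 0, 0, 0],
])

```text
time: 14.95
eef_pos: [0.6178, -0.0276, 0.3033]
tool_rot: [3.139, -0.108, 0.007]
contact_force: [0.6, 1.2, 3.1]
gripper_width: 0.274
grasp_force: 60.3
```

arm_command([
  [0, 0, 0, 0, 0, 0],
  [0, 0, 0, 0, 0, 0],
  [0, 0, 0, 0, 0, 0],
  [0, 0, 0, 0, 0, 0],
  [0, 0, 0, 0, 0, 0],
  [0, 0, 0, 0, 0, 0],
  [0, 0, -20, 0, 0, 0],
  [0, 0, -50, 0, 0, 0],
  [0, 0, -85, 0, 0, 0],
  [-40, 0, -100, 0, 0, 0],
  [-60, 0, -110, 0, 0, 0],
  [-60, 0, -110, 0, 0, 0],
  [-60, 0, -110, 0, 0, 0],
  [-60, 0, -110, 0, 0, 0],
], jaw=1)

```text
time: 16.12
eef_pos: [0.5572, -0.0232, 0.4125]
tool_rot: [3.14, -0.108, 0.001]
contact_force: [0.4, 0.5, -0.7]
gripper_width: 1.001
grasp_force: 0.0
```

```bash
python3 - <<'E'
from h import *
import pickle
d={n:get_image(n) for n in("wrist","scene","side")};pickle.dump(d,open("w6.pkl","wb"))
s=state();print(np.array(s["eef_pos"]).round(4),s["time"])
im=d["wrist"];b=bgr(im);g=cv2.GaussianBlur(cv2.cvtColor(b,cv2.COLOR_BGR2GRAY),(0,0),1.2)
e=proj(im,[.6185,-.0266,.01]);c=cv2.HoughCircles(g,cv2.HOUGH_GRADIENT,1,8,param1=60,param2=8,minRadius=19,maxRadius=30)[0]
print("pred",e)
for q in c:
    if np.hypot(*(q[:2]-e))<14: print(q,onz(im,q[0],q[1],.01))
# cross centre from arm parts beyond the foot
k=b.max(2)<45;ys,xs=np.nonzero(k);P=np.array([onz(im,x,y,0)[:2] for x,y in zip(xs,ys)])-[.6185,-.0266];a=np.radians(13.85)
Q=P@np.array([[np.cos(a),-np.sin(a)],[np.sin(a),np.cos(a)]])
for i in(0,1):
    for sg in(1,-1):
        m=(sg*Q[:,i]>.04)&(sg*Q[:,i]<.062)&(abs(Q[:,1-i])<.012);print("arm",i,sg,m.sum(),(Q[m,1-i].mean()*1000).round(2))
# lamp height: lantern roof in scene+side vs. pred
pt={}
for n in("scene","side"):
    im=d[n];u,v=proj(im,[.619,-.0267,.147]).astype(int);k=(bgr(im).max(2)[v-25:v+25,u-16:u+16]<75).astype(np.uint8)
    k=cv2.morphologyEx(k,cv2.MORPH_OPEN,np.ones((4,4),np.uint8))
    nn,l,st,ce=cv2.connectedComponentsWithStats(k);i=1+np.argmax(st[1:,4]);print(n,"pred",u,v,"got",ce[i]+[u-16,v-25],st[i]);pt[n]=ce[i]+[u-16,v-25]
o1,d1=ray(d["scene"],*pt["scene"]);o2,d2=ray(d["side"],*pt["side"]);t=np.linalg.lstsq(np.c_[d1,-d2],o2-o1,rcond=None)[0];print("lantern",o1+d1*t[0],o2+d2*t[1])
E
```

```text
[ 0.5575 -0.0233  0.4116] 16.2667
pred [255.69794928 123.79511868]
[256.5 123.5  23.5] [ 0.618802   -0.02767943  0.01      ]
[256.5 131.5  22.7] [ 0.60856025 -0.02696777  0.01      ]
arm 0 1 141 0.27
arm 0 -1 124 0.11
arm 1 1 131 -0.27
arm 1 -1 130 -0.02
scene pred 222 228 got [226.83022774 233.79710145] [ 10  17  22  33 483]
side pred 216 168 got [228.5 146.5] [26  0  6  8 48]
lantern [ 0.64143753 -0.00807467  0.17133972] [ 0.58661401 -0.05369261  0.21091976]
```

The stand is within about 1 mm of the cross centre. The gripper was in the way of the lamp in the fixed views, so I'm backing off to check the height.

arm_command([
  [-30, 0, -20, 0, 0, 0],
  [-30, 40, -30, 0, 0, 0],
  [-30, 80, -30, 0, 0, 0],
  [-30, 120, -30, 0, 0, 0],
  [-30, 160, -30, 0, 0, 0],
  [-30, 200, -30, 0, 0, 0],
  [-30, 240, -30, 0, 0, 0],
  [-30, 240, -30, 0, 0, 0],
  [-30, 240, -30, 0, 0, 0],
  [-30, 240, -30, 0, 0, 0],
])

```text
time: 17.1
eef_pos: [0.5109, -0.2607, 0.4417]
tool_rot: [-3.138, 0.109, 0.002]
contact_force: [0.1, -0.1, -0.3]
gripper_width: 0.999
grasp_force: 0.0
```

```bash
python3 - <<'E'
from h import *
import pickle
d={n:get_image(n) for n in("scene","side")};d0=pickle.load(open("im0.pkl","rb"))
pt={}
for n in d:
    im=d[n];u,v=proj(im,[.619,-.0267,.147]).astype(int);k=(bgr(im).max(2)<75).astype(np.uint8)
    w=np.zeros_like(k);cv2.circle(w,(int(u),int(v)),15,1,-1);k&=w
    k=cv2.morphologyEx(k,cv2.MORPH_OPEN,np.ones((4,4),np.uint8))
    nn,l,st,ce=cv2.connectedComponentsWithStats(k);i=1+np.argmax(st[1:,4]);pt[n]=ce[i];print(n,u,v,ce[i],st[i])
o1,d1=ray(d["scene"],*pt["scene"]);o2,d2=ray(d["side"],*pt["side"]);t=np.linalg.lstsq(np.c_[d1,-d2],o2-o1,rcond=None)[0];print("lantern",o1+d1*t[0],o2+d2*t[1])
# others unmoved: difference image centroids
df=cv2.absdiff(bgr(d["side"]),bgr(d0["side"])).max(2)
for nm,(x,y) in dict(gable=(294,195),long=(283,235),round=(235,260),fir=(203,307)).items(): print(nm,np.median(df[y-8:y+8,x-6:x+6]),(df[y-10:y+10,x-10:x+10]>40).mean())
s=state();print(s["eef_pos"],s["time"])
E
```

```text
scene 222 228 [223.24302789 231.19521912] [216 221  14  23 251]
side 216 168 [217.05405405 165.32432432] [214 163   7   6  37]
lantern [ 0.62581473 -0.02168192  0.15003023] [ 0.61742652 -0.02969536  0.15645395]
gable 5.0 0.1575
long 4.0 0.0
round 4.0 0.005
fir 4.0 0.0
[ 0.51108015 -0.25945166  0.44210706] 17.2
```

```bash
python3 - <<'E'
from h import *
import pickle
d={n:get_image(n) for n in("scene","side")};d0=pickle.load(open("im0.pkl","rb"))
for n in d:
    for nm,D,p in(("now",d,[.619,-.0267]),("start",d0,[.495,.327])):
        im=D[n];g=cv2.cvtColor(bgr(im),cv2.COLOR_BGR2GRAY)
        t=proj(im,p+[.182]);m=proj(im,p+[.147]);lo=proj(im,p+[.129]);u=int(round(t[0]))
        print(n,nm,"pred tip",t.round(1),"mid",m.round(1),"bot",lo.round(1),"rows",int(t[1])-6,[int(g[r,u-2:u+4].min()) for r in range(int(t[1])-6,int(lo[1])+8)])
a,b=[cv2.cvtColor(bgr(x["side"]),cv2.COLOR_BGR2GRAY)[172:215,278:312].astype(np.float32) for x in(d0,d)]
print("gable shift",cv2.phaseCorrelate(a,b))
E
```

```text
scene now pred tip [221.2 219.8] mid [222.  228.7] bot [222.4 233. ] rows 213 [141, 142, 141, 141, 131, 104, 66, 42, 34, 29, 34, 37, 42, 42, 42, 43, 41, 42, 38, 34, 27, 31, 28, 29, 25, 18, 11, 4]
scene start pred tip [400.2 210.4] mid [395.  219.4] bot [392.5 223.8] rows 204 [133, 134, 135, 135, 135, 124, 100, 60, 33, 34, 36, 37, 40, 41, 39, 37, 36, 40, 49, 48, 38, 35, 38, 60, 84, 110, 129]
side now pred tip [215.6 158.5] mid [216.5 168.5] bot [216.9 173.5] rows 152 [180, 180, 179, 178, 180, 181, 180, 163, 83, 37, 51, 60, 60, 64, 58, 52, 57, 44, 57, 49, 42, 39, 31, 26, 35, 22, 11, 10, 19]
side start pred tip [216.4 251.6] mid [217.6 262.5] bot [218.2 268. ] rows 245 [175, 174, 175, 174, 154, 145, 148, 136, 72, 32, 42, 59, 62, 58, 61, 58, 59, 55, 52, 50, 55, 55, 50, 51, 58, 47, 43, 35, 24, 14]
gable shift ((-0.17873187221920972, 0.2633574704485504), 0.5330064961939682)
```

```bash
python3 -c "
from workcell import *
print(close_job())"
```

```text
the job is handed in; nothing more can be done
None
```

I handed the job in at about 17 s: the steel stand is upright within about 1 mm of the cross centre, and the lamp was pushed down until it stalled under about 19 N at the fully-home height (it may lean about 1°); houses and trees showed no sign of having moved.

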